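Clamp, turn over and lock a body panel in the roll-over fixture

ROBOT

A 7-joint arm with a two-finger parallel gripper is mounted at the origin on the work surface. World frame = base frame: x ahead of the robot, y to its left, z up, the work surface at z = 0. Lengths are in m, angles in rad, forces in N, time in s.
With the tool pointing down it reaches from about 0.4 to 0.875 m from the base axis. Payload 19.3 kg.
Tool frame: the origin (TCP) lies at the very end of the fingers, on their centre line; the grasp point (between the pads) lies 19 mm behind it; z points along the fingers, y is the line along which they close (so a half turn about z gives the same grasp; the last joint's range is limited). The gripper opens to 85 mm and grips with 20 to 120 N. Pads are 22 mm wide; open, the fingers measure 114 mm over their backs; the gripper's body (76 mm by 85 mm) begins 54 mm behind the grasp point. The pads swing forward as they close: fully open they stand 13 mm farther back than shut.
Start: joints at [-1.249, 0.521, -0.036, 1.599, 0.021, 1.021, -0.113], TCP at [0.239, 0.578, 0.231] pointing down, gripper open.
Joint ranges: [-2.91, 2.91], [-0.3, 2.13], [-1.5, 1.42], [0.17, 2.43], [-1.26, 4.41], [0.16, 1.93], [-2.52, 2.52]. Speed limits (rad/s): [1.89, 1.89, 2.39, 2.39, 3.01, 3.01, 3.01].

INTERFACE

Orientations are given as [roll, pitch, yaw] about the fixed x, y, z axes, in that order (R = Rz(yaw) Ry(pitch) Rx(roll)).
In Python, from workcell import monitor, optics, job_done gives the robot as it stands.
- The arm moves only by the shell command python3 -m handwheel 'ROWS' [FORCE]. ROWS is JSON, a list of rows, each an object of numbers: "dx", "dy", "dz": the shift along the tool's x, y, z in cm; "wx", "wy", "wz": the turn, a rotation vector about the tool's x, y, z in rad; "claw": the opening in per cent of the stroke, from 0 (shut) to 100 (fully open). A call has 1 to 8 rows; each row shifts and turns the commanded pose from where the row before left it, along the tool's axes as they then stand; what a row does not reach is not made up. A row lasts 1/8 s, in which the tool goes at most 62.5 mm and 10.7 degrees, less where a joint would pass 70% of its speed; a pose out of reach is approached as far as the arm can. A call with a gripper value outside its range is refused whole. The fingers move at their own pace and stop on an object; FORCE is the grip in N (left out, the last holds). Time passes only in rows, so rows that do not move let the fingers close. It gives the time, the measured TCP pose, the force, the opening and the grip force at its end, in the units of the state.
- monitor.observe(): the state, without advancing time (a new reading comes with each control period).
- optics.grab_frame(name): name is "side" or "top"; returns a dict with "frame" (480x640x3 uint8, blue, green, red), "fovy" (degrees; the focal length in pixels is half the picture's height over the tangent of half this angle, whatever the lens; pixels are square), "cx", "cy" (the principal point, pixels), "k1" (the pictures are not rectified: a ray, as slopes to the right and down, at radius r is drawn at 1 + k1 r^2 times it, then the intrinsics apply), "R" (3x3) and "t" (3): a world point X has camera coordinates R X + t. Camera axes: x right, y down, z forward; pixel columns grow to the right and rows downward; lengths in m; the calibration is good to about 2 mm. A picture is of the moment at which its call begins. There is no depth.
- job_done(): hands the job in; it is judged then, once.
Trained networks look in the newest picture that a camera, given by its name, has taken for a name from the list of things; names that differ only in an ending like _2 or _b are one class to them, and where a whole thing is asked for, a point or a joint stands for the part that bears it (a point fixed in the world has none). Each returns a list of dicts, best first, with "p" (0 to 1); they miss things now and then, are a little off and sometimes report something else, mostly with a low value. They report only what shows in the picture. A call takes as long as a camera call.
- optics.masks_of(name, camera): "region" (480x640 bool, what is visible of it) and "rect" ([left, top, width, height] in pixels, round what is visible of it).
The state is a dict: "clock": time; "qpos": joint angles; "qd": joint speeds; "joint_efforts": joint torques, N m; "position": TCP position; "tool_rot": TCP orientation; "force": force on the tool from outside, world axes, zero at the start; "moment": the same for the moment, N m; "grip_width": finger opening in m; "finger_force": force on a finger pad.
Only numpy, scipy, OpenCV 4.12 (cv2) and the standard library are available. Lean on these libraries where they do the work, as an engineer would, in place of code of your own. Each camera call takes 0.05 s, during which the arm holds its last target. There are 200 camera calls.

TASK

The pressed body panel has been laid outer face up in the roll-over fixture. Press the hinged hold-down frame fully shut until it snaps, turn the panel over by the handle, over the top, until its ribbed back faces up and lies level, then turn the wing knob on top of the bearing block clockwise until it is tight, to lock it there. Keep the panel in its frame and leave the other things on the bench where they are.

Things in the scene. Friction and masses are not known exactly. Their poses are not given: they have to be found in the camera images.
- stand: Roll-over panel fixture, bolted down: grey base plate 130 x 430 x 10 mm, two uprights. Origin under the base plate's centre, on the bench. The turning axis runs along its y, level, 120 mm above the bench. Uprights at y = +178 and -178 mm carry dark bearing blocks (50 x 34 mm, top 144 mm above the bench); only the one at +y has a knob.
- frame (a joint): Angle of the aluminium turning frame (124 x 250 x 16 mm) about the stand's +y. 0: level, panel's outer face up, handle on the robot's side (stand -x). Growing: handle rises, over the top (1.57), down on the far side. 3.14: turned over, level, back up. Stops at -0.6 and 3.74 only. Balanced; bearings drag with 0.4 N m: stays where left until the knob is tight.
- handle (a point): Middle of the turning frame's grab bar: round steel, 12 mm diameter, parallel to the turning axis and 107 mm from it, 124 mm between its two legs; 45 mm from the bar's centre line to the frame's edge. Turns with the frame: y along the bar, z the frame's normal (up at joint 0).
- nest (a point): Centre of the turning frame's ledges, on which the panel lies, 6 mm below the turning axis at joint frame = 0; axes as the frame's.
- panel: Loose dark pressed sheet-steel panel, 97 x 223 x 10 mm, about 0.28 kg, plain outer skin (its z axis points out of it), ribbed back with two round holes. Origin in the centre of its back face. Lies in the frame with 1.5 mm play each side; falls out if the frame is turned with the hold-down frame open.
- hold_down (a joint): Opening angle of the hold-down frame, an open steel rectangle 122 x 242 x 8 mm that closes over the panel's edges. Hinged at the turning frame's +y end, parallel to its x: the free end at -y swings down. 0: shut. Stiff hinge, stays where left. In the last 0.06 rad (15 mm at the pad) a sprung roller catch resists; about 10 N on the pad snaps it past and the catch holds it shut.
- hold_down_hinge (a point): On the hinge line of the hold-down frame, midway: 121 mm towards +y and 10 mm above the centre of the turning frame; the point turns with the hold-down frame.
- press_pad (a point): Centre of the top of the black rubber pad, 36 mm (x) by 22 mm (y), on the free end of the hold-down frame: 233 mm from the hinge line and 9 mm above it (frame shut). Shut, its top is 139 mm above the bench at joint frame = 0.
- lock_knob (a joint): Angle of the lock knob about its vertical axis, clockwise from above positive. 0: slack. It drives a sprung pin into a ten-notch hub on the frame's shaft (notches 36 degrees apart, one at level each way up), bites from about 0.6, pulls the frame the last degrees into the notch and is tight from 1.15 to its stop at 1.45. Takes under 0.35 N m.
- knob_grip (a point): On the knob's axis, at the height to grip, 172 mm above the bench. The grip is an upright wing 50 mm long (along the point's x), 10 mm thick (along its y), from 156 to 183 mm above the bench, on a round foot of radius 13 mm (148 to 156 mm above the bench).
- disc_pack: Bystander: brown pack of sanding discs, 76 mm diameter, 22 mm high, in front of the fixture. Origin under its centre.
- wrench: Bystander: steel wrench, 150 mm long, lying in front of the fixture. Origin on the bench under it.
- filler_tin: Bystander: filler tin, 90 mm diameter, 105 mm high. Origin under its centre.
- tape_roll: Bystander: roll of tape, 100 mm diameter, 25 mm high. Origin under its centre.
- cleaner_bottle: Bystander: white bottle, 64 mm diameter, 170 mm high. Origin under its centre.
- disc_carton: Bystander: cardboard carton 130 x 100 x 65 mm. Origin under its centre.
- sanding_block: Bystander: hand sanding block 125 x 66 x 40 mm. Origin under its centre.
- belt_sander: Bystander: air belt sander, 345 mm long, 45 mm high, lying on the bench. Origin under its head.

How it is judged:
By the outcome, as a careful person would: the job done as asked, in the order asked, and still so for the second after the job is handed in, with the robot touching nothing.
It also fails if it takes over 67 s, if anything falls off the work surface, if the arm or the gripper's body presses on something with over 40 N, if the wrist force passes 120 N, or if a joint passes its speed limit or range.

## Working session

There is one attempt and no reset: what is moved stays moved. The work goes in short steps, Python scripts to look and compute and a shell command to move; the robot and the scene stay as the last step left them, time stands still between calls to the robot, and variables do not carry over. Pictures are saved under pics/ and viewed, at most 10 in all, crops included, and the job is handed in when it is done.

```bash
mkdir -p pics; ls
python3 - <<'E'
from workcell import monitor, optics
import cv2
s=monitor.observe(); print({k:s[k] for k in('clock','position','tool_rot','grip_width','force')})
for c in('side','top'):
    f=optics.grab_frame(c); cv2.imwrite(f'pics/{c}0.png',f['frame']); print(c,f['fovy'],f['cx'],f['cy'],f['k1'],f['R'],f['t'])
    for n in('stand','lock_knob','press_pad','handle','panel','hold_down'):
        for d in optics.masks_of(n,c)[:2]: print(n,d['p'],d['rect'])
E
```

```text
pics
{'clock': 0.0, 'position': array([0.23856451, 0.57729923, 0.23073438]), 'tool_rot': array([-3.14044062e+00,  1.12930050e-04,  2.74978469e+00]), 'grip_width': 0.08553357352158208, 'force': array([ 0.57629631, -1.32125824, -0.48465889])}
side 45.5587579979756 319.07999415592656 253.5141700369516 -0.02754493988152587 [[ 0.6969069  -0.71714301 -0.00516537]
 [-0.56253174 -0.54216251 -0.62419377]
 [ 0.44483572  0.43791063 -0.7812525 ]] [-0.38722922  0.35907697  1.30319226]
stand 0.87 [269.2, 177.6, 131.2, 155.6]
lock_knob 0.42 [228.9, 138.6, 24.4, 54.9]
press_pad 0.94 [283.6, 196.9, 88.1, 35.4]
handle 0.97 [284.1, 193.9, 100.3, 100.7]
panel 0.97 [294.1, 202.8, 78.8, 68.7]
hold_down 0.79 [286.0, 197.8, 87.6, 35.8]
top 57.56699361430208 314.41776892823754 238.36180591816708 -0.10045504977945985 [[-0.00314528 -0.99998679 -0.00406426]
 [-0.99742011  0.00342863 -0.07170334]
 [ 0.07171633  0.00382825 -0.99741772]] [-0.0175944   0.54907534  1.29222596]
stand 0.73 [446.0, 214.3, 43.1, 50.1]
stand 0.7 [232.6, 191.5, 152.8, 76.2]
press_pad 0.69 [262.0, 194.4, 86.8, 53.2]
press_pad 0.46 [326.0, 270.2, 40.5, 18.2]
handle 0.85 [237.4, 192.2, 148.2, 76.0]
handle 0.29 [257.2, 262.2, 23.2, 23.1]
panel 0.63 [236.4, 205.2, 18.3, 12.6]
panel 0.59 [268.2, 202.4, 86.8, 45.0]
hold_down 0.9 [267.4, 193.9, 78.8, 51.6]
```

View pics/side0.png

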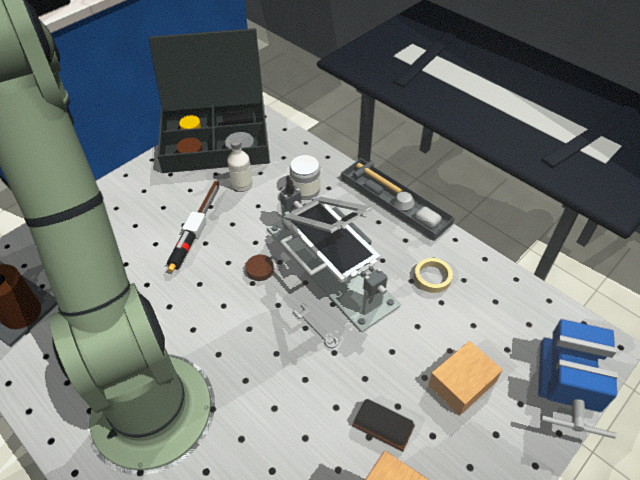

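View pics/top0.png

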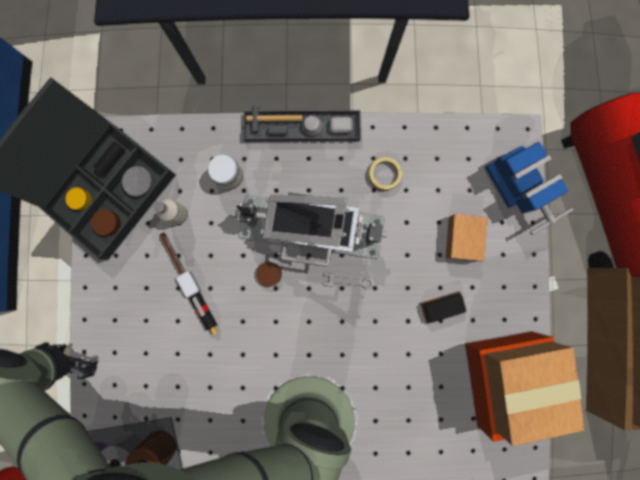

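The fixture sits at about (325,250) in the side view and (312,225) in the top view. The bottle, tin and disc pack are near its +y (left) end. I'll enlarge both views to find the landmarks.

Run:
```python
import cv2,numpy as np
a=cv2.imread('pics/side0.png')[165:345,250:410]; b=cv2.imread('pics/top0.png')[180:290,225:395]
cv2.imwrite('pics/c1.png',cv2.resize(a,None,fx=3.33,fy=3.33,interpolation=2)); cv2.imwrite('pics/c2.png',cv2.resize(b,None,fx=4.5,fy=4.5,interpolation=2))
```

```text
(no output)
```

View pics/c1.png

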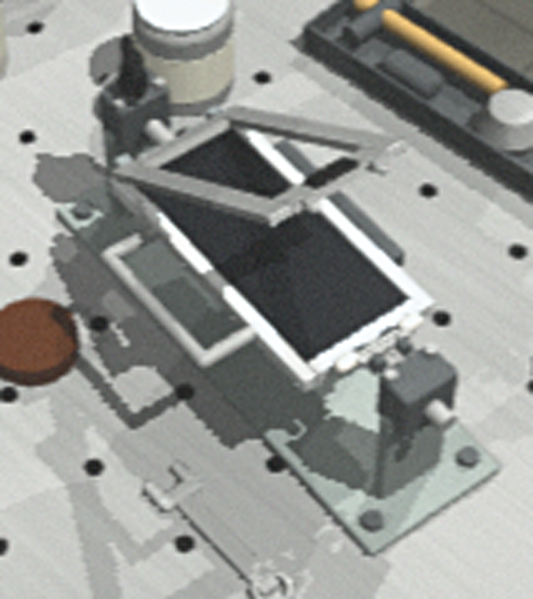

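View pics/c2.png

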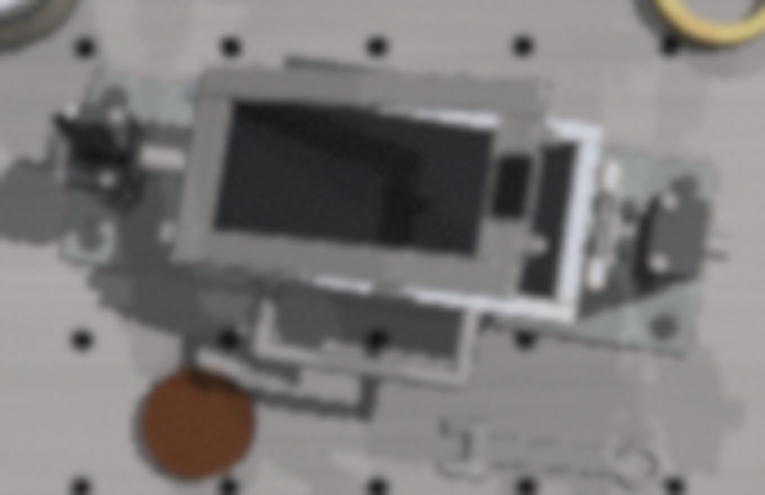

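The crops show the hold-down hinged at the +y end and about 30–40° open. The handle is on the robot's side and the frame is slightly tilted. The knob wing is at about (289,185) in side and (246,211) in top, and the pad is at (350,217) and (339,221). I'll fit a model to these points.

```bash
cat > h.py <<'E'
import numpy as np
from scipy.spatial.transform import Rotation as Ro
from scipy.optimize import least_squares
def proj(f,X):
    c=np.asarray(X)@np.asarray(f['R']).T+f['t']; s=c[...,:2]/c[...,2:]
    s=s*(1+f['k1']*(s**2).sum(-1,keepdims=True)); F=240/np.tan(np.radians(f['fovy'])/2)
    return s*F+[f['cx'],f['cy']]
def world(p,loc): return Ro.from_euler('z',p[2]).apply(loc)+[p[0],p[1],0]
def fr(p,th,loc): return world(p,Ro.from_euler('y',th).apply(loc)+[0,0,.12])
def hold(p,th,a,loc): # loc relative to hinge
    return fr(p,th,Ro.from_euler('x',-a).apply(loc)+[0,.121,.010])
E
python3 - <<'E'
from h import *
from workcell import optics
import pickle
S=optics.grab_frame('side');T=optics.grab_frame('top')
pickle.dump((S,T),open('cams.pkl','wb'))
c1=lambda u,v:(250+u/3.33,165+v/3.33); c2=lambda u,v:(225+u/4.5,180+v/4.5)
st=lambda *l:lambda q:world(q,np.array(l)); ha=lambda y:lambda q:fr(q,q[3],np.array([-.107,y,0])); pad=lambda q:hold(q,q[3],q[4],np.array([0,-.233,.009]))
kn=st(0,.178,.172)
L=[(S,c1(498,465),st(.065,-.215,.01)),(S,c1(374,553),st(-.065,-.215,.01)),(S,c1(60,212),st(-.065,.215,.01)),
(S,c1(108,252),ha(.062)),(S,c1(205,358),ha(-.062)),(S,c1(332,173),pad),(S,c1(128,72),kn),(S,c1(418,375),st(0,-.178,.144)),
(T,c2(718,160),st(.065,-.215,.01)),(T,c2(688,352),st(-.065,-.215,.01)),(T,c2(62,258),st(-.065,.215,.01)),(T,c2(95,68),st(.065,.215,.01)),
(T,c2(257,353),ha(.062)),(T,c2(462,378),ha(-.062)),(T,c2(512,186),pad),(T,c2(95,140),kn),(T,c2(682,238),st(0,-.178,.144))]
res=lambda q:np.concatenate([proj(f,m(q))-uv for f,uv,m in L])
r=least_squares(res,[.6,0,0,0,.5],loss='soft_l1'); print(r.x.round(4)); print(res(r.x).reshape(-1,2).round(1).tolist())
q=r.x; np.save('q.npy',q)
print('pad now',pad(q),'shut',hold(q,q[3],0,np.array([0,-.233,.009])),'hinge',hold(q,q[3],0,np.zeros(3)),'handle',ha(0)(q),'knob',kn(q))
for n in('disc_pack','filler_tin','cleaner_bottle','wrench'):
    d=optics.masks_of(n,'top'); print(n,[(x['p'],x['rect']) for x in d[:1]])
E
```

```text
[ 0.5852 -0.0111 -0.1539  0.0079  0.5665]
[[1.2, 0.5], [-0.6, 0.6], [-2.3, -0.8], [-0.6, 2.0], [-0.8, 1.4], [0.0, -0.1], [0.7, -1.9], [0.4, -0.2], [0.2, 0.7], [0.9, 0.3], [-0.3, -0.1], [-0.7, 0.2], [1.1, -0.9], [-0.1, 0.2], [0.4, -0.9], [-0.8, -0.3], [-0.8, -1.3]]
pad now [ 0.57548625 -0.08122101  0.26263912] shut [ 0.56819866 -0.12181382  0.1389994 ] hinge [0.60384089 0.10844394 0.12999969] handle [0.47948417 0.00528558 0.1208478 ] knob [0.61249918 0.16478256 0.172     ]
disc_pack [(0.81, [255.9, 264.2, 27.8, 22.6])]
filler_tin [(0.68, [209.0, 158.0, 34.0, 31.4])]
cleaner_bottle [(0.87, [154.8, 197.1, 34.1, 26.4])]
wrench [(0.64, [323.3, 272.9, 48.2, 17.3])]
```

```bash
cat >> h.py <<'E'
def to(target,yaw=None,note=''):
    from workcell import monitor
    s=monitor.observe(); R=Ro.from_euler('xyz',s['tool_rot'])
    d=R.inv().apply(np.array(target)-s['position'])*100
    out=[note,'t',round(s['clock'],2),'pos',s['position'].round(4),'d(cm)',d.round(2),'F',s['force'].round(1),'w',round(s['grip_width'],4)]
    if yaw is not None: out+=['rotvec',(R.inv()*Ro.from_euler('xyz',[np.pi,0,yaw])).as_rotvec().round(3)]
    print(*out)
E
python3 - <<'E'
from h import *
to([.575,-.081,.32],1.417)
E
```

```text
t 1.0 pos [0.2387 0.5777 0.2313] d(cm) [-56.23 -48.03  -8.87] F [-0.3  0.9 -0.5] w 0.0854 rotvec [ 0.    -0.     1.333]
```

```bash
python3 -m handwheel '[{"dx":-3,"dy":-2.6,"dz":-1.5,"claw":0},{"dx":-4,"dy":-3.4,"dz":-1.5,"claw":0},{"dx":-4,"dy":-3.4,"dz":-1.5,"claw":0},{"dx":-4,"dy":-3.4,"dz":-1.5,"claw":0},{"dx":-4,"dy":-3.4,"dz":-1.5,"claw":0},{"dx":-4,"dy":-3.4,"dz":-1,"claw":0},{"dx":-4,"dy":-3.4,"dz":0,"claw":0},{"dx":-4,"dy":-3.4,"claw":0}]' 20
python3 -c "
from h import *
to([.575,-.081,.32],1.417)"
```

```text
t 1.0 pos [0.2387 0.5777 0.2313] d(cm) [-56.23 -48.03  -8.87] F [-0.3  0.9 -0.5] w 0.0854 rotvec [ 0.    -0.     1.333]schema error: expected keys dx, dy, dz, wx, wy, wz, claw
```

```bash
python3 -m handwheel '[{"dx":-3,"dy":-2.6,"dz":-1.5,"wx":0,"wy":0,"wz":0,"claw":0},{"dx":-4,"dy":-3.4,"dz":-1.5,"wx":0,"wy":0,"wz":0,"claw":0},{"dx":-4,"dy":-3.4,"dz":-1.5,"wx":0,"wy":0,"wz":0,"claw":0},{"dx":-4,"dy":-3.4,"dz":-1.5,"wx":0,"wy":0,"wz":0,"claw":0},{"dx":-4,"dy":-3.4,"dz":-1.5,"wx":0,"wy":0,"wz":0,"claw":0},{"dx":-4,"dy":-3.4,"dz":-1,"wx":0,"wy":0,"wz":0,"claw":0},{"dx":-4,"dy":-3.4,"dz":0,"wx":0,"wy":0,"wz":0,"claw":0},{"dx":-4,"dy":-3.4,"dz":0,"wx":0,"wy":0,"wz":0,"claw":0}]' 20
python3 -c "
from h import *
to([.575,-.081,.32],1.417)"
```

```text
clock: 2.0
position: [0.425, 0.2137, 0.3167]
tool_rot: [3.141, 0.0, 2.75]
force: [0.2, 0.1, -0.3]
grip_width: 0.0003
finger_force: 0.0
 t 2.0 pos [0.425  0.2137 0.3167] d(cm) [-25.12 -21.5   -0.34] F [ 0.2  0.1 -0.3] w 0.0003 rotvec [ 1.000e-03 -0.000e+00  1.333e+00]
```

```bash
python3 -m handwheel '[{"dx":-4.1,"dy":-3.5,"dz":0,"wx":0,"wy":0,"wz":0,"claw":0},{"dx":-4.1,"dy":-3.5,"dz":0,"wx":0,"wy":0,"wz":0,"claw":0},{"dx":-4.1,"dy":-3.5,"dz":0,"wx":0,"wy":0,"wz":0,"claw":0},{"dx":-4.1,"dy":-3.5,"dz":0,"wx":0,"wy":0,"wz":0,"claw":0},{"dx":-4.1,"dy":-3.5,"dz":0,"wx":0,"wy":0,"wz":0.18,"claw":0},{"dx":-3.4,"dy":-3.4,"dz":0,"wx":0,"wy":0,"wz":0.18,"claw":0},{"dx":0,"dy":0,"dz":0,"wx":0,"wy":0,"wz":0.18,"claw":0},{"dx":0,"dy":0,"dz":0,"wx":0,"wy":0,"wz":0.18,"claw":0}]'
python3 -m handwheel '[{"dx":0,"dy":0,"dz":0,"wx":0,"wy":0,"wz":0.18,"claw":0},{"dx":0,"dy":0,"dz":0,"wx":0,"wy":0,"wz":0.18,"claw":0},{"dx":0,"dy":0,"dz":0,"wx":0,"wy":0,"wz":0.18,"claw":0},{"dx":0,"dy":0,"dz":0,"wx":0,"wy":0,"wz":0.07,"claw":0}]'
python3 -c "
from h import *
to([.5755,-.079,.275],1.417)"
```

```text
clock: 3.0
position: [0.5572, -0.0724, 0.3162]
tool_rot: [-3.142, 0.0, 2.023]
force: [-0.8, 0.2, -0.6]
grip_width: -0.0004
finger_force: 0.0
clock: 3.5
position: [0.5572, -0.0716, 0.3163]
tool_rot: [-3.142, 0.0, 1.416]
force: [1.0, 1.2, -0.4]
grip_width: -0.0002
finger_force: 0.0
 t 3.5 pos [ 0.5572 -0.0716  0.3163] d(cm) [-0.45  1.93  4.13] F [ 1.   1.2 -0.4] w -0.0002 rotvec [-0.     0.    -0.001]
```

```bash
python3 -m handwheel '[{"dx":-0.3,"dy":1,"dz":1.5,"wx":0,"wy":0,"wz":0,"claw":0},{"dx":-0.2,"dy":0.9,"dz":2,"wx":0,"wy":0,"wz":0,"claw":0},{"dx":-0.5,"dy":0,"dz":1,"wx":0,"wy":0,"wz":0,"claw":0},{"dx":-0.7,"dy":0,"dz":1.3,"wx":0,"wy":0,"wz":0,"claw":0},{"dx":-0.7,"dy":0,"dz":1.3,"wx":0,"wy":0,"wz":0,"claw":0},{"dx":-0.5,"dy":0,"dz":1.2,"wx":0,"wy":0,"wz":0,"claw":0},{"dx":-0.5,"dy":0,"dz":1.3,"wx":0,"wy":0,"wz":0,"claw":0}]'
python3 - <<'E'
from h import *
import cv2
from workcell import optics
f=optics.grab_frame('side');cv2.imwrite('pics/s2.png',cv2.resize(f['frame'][150:330,220:440],None,fx=3,fy=3,interpolation=2))
q=np.load('q.npy');to(hold(q,q[3],0.06,np.array([0,-.233,.009])),1.417)
E
```

```text
clock: 4.38
position: [0.5708, -0.1086, 0.2196]
tool_rot: [3.141, -0.0, 1.42]
force: [0.0, -0.8, 0.4]
grip_width: 0.0001
finger_force: 0.2
 t 4.42 pos [ 0.57   -0.109   0.2181] d(cm) [-1.2   0.04  6.51] F [-1.6  0.2 -1.7] w -0.0002 rotvec [-0.002  0.     0.002]
```

View pics/s2.png

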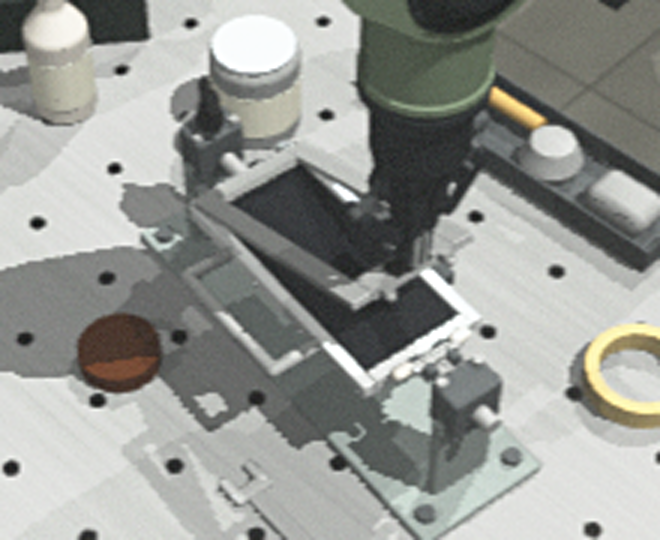

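The fingertips rest on the pad near (400,270) in the crop, and the hold-down has dropped with them. I'll keep going down along the arc.

```bash
python3 -m handwheel '[{"dx":-0.4,"dy":0,"dz":1.3,"wx":0,"wy":0,"wz":0,"claw":0},{"dx":-0.3,"dy":0,"dz":1.3,"wx":0,"wy":0,"wz":0,"claw":0},{"dx":-0.3,"dy":0,"dz":1.3,"wx":0,"wy":0,"wz":0,"claw":0},{"dx":-0.2,"dy":0,"dz":1.3,"wx":0,"wy":0,"wz":0,"claw":0},{"dx":0,"dy":0,"dz":0.9,"wx":0,"wy":0,"wz":0,"claw":0}]'
python3 -m handwheel '[{"dx":0,"dy":0,"dz":0.4,"wx":0,"wy":0,"wz":0,"claw":0},{"dx":0,"dy":0,"dz":0.4,"wx":0,"wy":0,"wz":0,"claw":0},{"dx":0,"dy":0,"dz":0.3,"wx":0,"wy":0,"wz":0,"claw":0},{"dx":0,"dy":0,"dz":0,"wx":0,"wy":0,"wz":0,"claw":0}]'
```

```text
clock: 5.05
position: [0.5689, -0.1202, 0.1583]
tool_rot: [-3.141, 0.0, 1.42]
force: [-0.1, -0.1, 1.4]
grip_width: 0.0002
finger_force: 0.1
clock: 5.55
position: [0.5691, -0.1203, 0.1486]
tool_rot: [3.141, 0.0, 1.42]
force: [-2.0, -1.3, 4.6]
grip_width: 0.0002
finger_force: 2.4
```

```bash
for i in 1 2; do python3 -m handwheel '[{"dx":0,"dy":0,"dz":0.2,"wx":0,"wy":0,"wz":0,"claw":0},{"dx":0,"dy":0,"dz":0.2,"wx":0,"wy":0,"wz":0,"claw":0},{"dx":0,"dy":0,"dz":0,"wx":0,"wy":0,"wz":0,"claw":0}]'; done
```

```text
clock: 5.92
position: [0.5692, -0.12, 0.1444]
tool_rot: [3.141, -0.0, 1.42]
force: [0.1, 0.4, -0.5]
grip_width: 0.0002
finger_force: 0.1
clock: 6.3
position: [0.569, -0.12, 0.1401]
tool_rot: [-3.141, 0.0, 1.42]
force: [-0.6, -0.4, 0.2]
grip_width: 0.0001
finger_force: 0.0
```

```bash
for i in 1 2 3; do python3 -m handwheel '[{"dx":0,"dy":0,"dz":0.15,"wx":0,"wy":0,"wz":0,"claw":0},{"dx":0,"dy":0,"dz":0,"wx":0,"wy":0,"wz":0,"claw":0}]' | grep -E 'position|^force'; done
```

```text
position: [0.5691, -0.1201, 0.1388]
force: [0.3, 0.2, 1.7]
position: [0.5693, -0.1202, 0.1383]
force: [-6.1, 2.4, 20.2]
position: [0.5695, -0.1202, 0.1378]
force: [-11.4, 4.1, 37.4]
```

The hold-down snapped: the force dropped at z≈0.144 m, and it now bears hard at 0.139 m, the height given for shut. Next I lift and go to the handle.

```bash
python3 -m handwheel '[{"dx":0,"dy":0,"dz":-2,"wx":0,"wy":0,"wz":0,"claw":0},{"dx":0,"dy":0,"dz":-4,"wx":0,"wy":0,"wz":0,"claw":40},{"dx":2,"dy":-2,"dz":-1,"wx":0,"wy":0,"wz":0,"claw":40},{"dx":3,"dy":-2.7,"dz":0,"wx":0,"wy":0,"wz":0,"claw":40},{"dx":3,"dy":-2.8,"dz":0,"wx":0,"wy":0,"wz":0,"claw":40},{"dx":3,"dy":-2.9,"dz":0,"wx":0,"wy":0,"wz":0,"claw":40},{"dx":0,"dy":0,"dz":0,"wx":0,"wy":0,"wz":0,"claw":40}]' | grep -E 'clock|pos|^force|width'
python3 - <<'E'
from h import *
import cv2
from workcell import optics
f=optics.grab_frame('side');g=optics.grab_frame('top');
a=cv2.resize(f['frame'][165:345,240:420],None,fx=2.2,fy=2.2,interpolation=2);b=cv2.resize(g['frame'][180:300,225:405],None,fx=2.2,fy=2.2,interpolation=2)
b=np.vstack([b,np.zeros((a.shape[0]-b.shape[0],b.shape[1],3),np.uint8)]);cv2.imwrite('pics/s3.png',np.hstack([a,b]))
q=np.load('q.npy');h=fr(q,q[3],np.array([-.107,0,0]));h[2]-=.019;to(h,1.417)
E
```

```text
clock: 7.92
position: [0.4816, 0.0067, 0.2058]
force: [1.0, 0.2, 0.1]
grip_width: 0.0344
 t 8.03 pos [0.4831 0.0043 0.206 ] d(cm) [ 0.04 -0.37 10.42] F [ 0.5 -0.1  0.5] w 0.0341 rotvec [ 0.001 -0.     0.003]
```

View pics/s3.png

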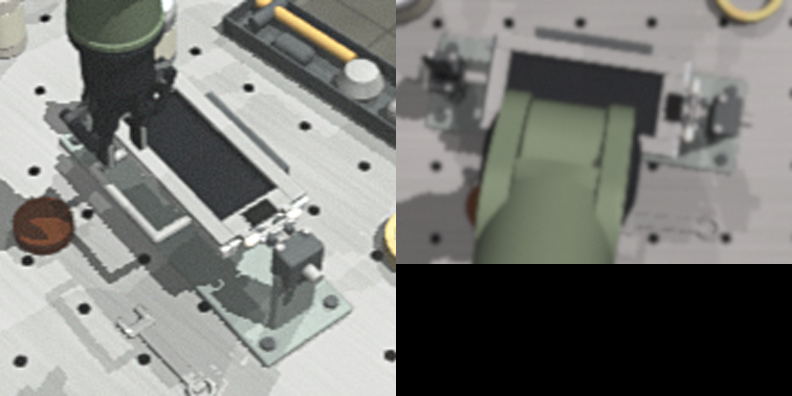

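The hold-down is shut, with its pad at the −y end flush with the frame. The open fingers are above the bar. Next I descend and grip.

```bash
python3 -m handwheel '[{"dx":0,"dy":-0.35,"dz":2.5,"wx":0,"wy":0,"wz":0,"claw":40},{"dx":0,"dy":0,"dz":3,"wx":0,"wy":0,"wz":0,"claw":40},{"dx":0,"dy":0,"dz":3,"wx":0,"wy":0,"wz":0,"claw":40},{"dx":0,"dy":0,"dz":1.9,"wx":0,"wy":0,"wz":0,"claw":40},{"dx":0,"dy":0,"dz":0,"wx":0,"wy":0,"wz":0,"claw":0},{"dx":0,"dy":0,"dz":0,"wx":0,"wy":0,"wz":0,"claw":0},{"dx":0,"dy":0,"dz":0,"wx":0,"wy":0,"wz":0,"claw":0}]' 25
python3 -c "
from h import *
q=np.load('q.npy')
for t in (0,.3,.6,.9,1.2,1.57,1.9,2.2,2.5,2.8,3.14):
  h=fr(q,t,np.array([-.107,0,0]));h[2]-=.019;to(h,1.417,t)"
```

```text
clock: 8.9
position: [0.4794, 0.0038, 0.1025]
tool_rot: [3.141, 0.001, 1.419]
force: [-1.4, -6.9, -4.1]
grip_width: 0.0108
finger_force: 24.3
0 t 8.9 pos [0.4794 0.0038 0.1025] d(cm) [ 0.15 -0.02  0.15] F [-1.4 -6.9 -4.1] w 0.0108 rotvec [0.001 0.001 0.002]
0.3 t 8.9 pos [0.4794 0.0038 0.1025] d(cm) [ 0.15  0.46 -3.01] F [-1.4 -6.9 -4.1] w 0.0108 rotvec [0.001 0.001 0.002]
0.6 t 8.9 pos [0.4794 0.0038 0.1025] d(cm) [ 0.14  1.86 -5.89] F [-1.4 -6.9 -4.1] w 0.0108 rotvec [0.001 0.001 0.002]
0.9 t 8.9 pos [0.4794 0.0038 0.1025] d(cm) [ 0.14  4.04 -8.23] F [-1.4 -6.9 -4.1] w 0.0108 rotvec [0.001 0.001 0.002]
1.2 t 8.9 pos [0.4794 0.0038 0.1025] d(cm) [ 0.13  6.81 -9.82] F [-1.4 -6.9 -4.1] w 0.0108 rotvec [0.001 0.001 0.002]
1.57 t 8.9 pos [0.4794 0.0038 0.1025] d(cm) [  0.13  10.68 -10.55] F [-1.4 -6.9 -4.1] w 0.0108 rotvec [0.001 0.001 0.002]
1.9 t 8.9 pos [0.4794 0.0038 0.1025] d(cm) [ 0.12 14.15 -9.97] F [-1.4 -6.9 -4.1] w 0.0108 rotvec [0.001 0.001 0.002]
2.2 t 8.9 pos [0.4794 0.0038 0.1025] d(cm) [ 0.12 16.99 -8.49] F [-1.4 -6.9 -4.1] w 0.0108 rotvec [0.001 0.001 0.002]
2.5 t 8.9 pos [0.4794 0.0038 0.1025] d(cm) [ 0.11 19.26 -6.25] F [-1.4 -6.9 -4.1] w 0.0108 rotvec [0.001 0.001 0.002]
2.8 t 8.9 pos [0.4794 0.0038 0.1025] d(cm) [ 0.11 20.77 -3.43] F [-1.4 -6.9 -4.1] w 0.0108 rotvec [0.001 0.001 0.002]
3.14 t 8.9 pos [0.4794 0.0038 0.1025] d(cm) [ 0.11 21.38  0.14] F [-1.4 -6.9 -4.1] w 0.0108 rotvec [0.001 0.001 0.002]
```

```bash
python3 -m handwheel '[{"dx":0,"dy":0.12,"dz":-1.6,"wx":0,"wy":0,"wz":0,"claw":0},{"dx":0,"dy":0.36,"dz":-1.57,"wx":0,"wy":0,"wz":0,"claw":0},{"dx":0,"dy":0.59,"dz":-1.49,"wx":0,"wy":0,"wz":0,"claw":0},{"dx":0,"dy":0.8,"dz":-1.39,"wx":0,"wy":0,"wz":0,"claw":0}]'
python3 -c "
from h import *
q=np.load('q.npy')
for t in (.6,1.2):
  h=fr(q,t,np.array([-.107,0,0]));h[2]-=.019;to(h,1.417,t)"
```

```text
clock: 9.4
position: [0.4966, 0.0011, 0.1633]
tool_rot: [-3.14, 0.001, 1.419]
force: [-4.4, -4.9, -5.4]
grip_width: 0.0111
finger_force: 24.3
0.6 t 9.4 pos [0.4966 0.0011 0.1633] d(cm) [0.15 0.11 0.19] F [-4.4 -4.9 -5.4] w 0.0111 rotvec [-0.002  0.001  0.002]
1.2 t 9.4 pos [0.4966 0.0011 0.1633] d(cm) [ 0.14  5.06 -3.75] F [-4.4 -4.9 -5.4] w 0.0111 rotvec [-0.002  0.001  0.002]
```

```bash
python3 -m handwheel '[{"dx":0,"dy":1.03,"dz":-1.2,"wx":0,"wy":0,"wz":0,"claw":0},{"dx":0,"dy":1.21,"dz":-1.04,"wx":0,"wy":0,"wz":0,"claw":0},{"dx":0,"dy":1.35,"dz":-0.87,"wx":0,"wy":0,"wz":0,"claw":0},{"dx":0,"dy":1.47,"dz":-0.66,"wx":0,"wy":0,"wz":0,"claw":0},{"dx":0,"dy":1.53,"dz":-0.47,"wx":0,"wy":0,"wz":0,"claw":0},{"dx":0,"dy":1.59,"dz":-0.23,"wx":0,"wy":0,"wz":0,"claw":0}]'
python3 -c "
from h import *
q=np.load('q.npy')
for t in (1.5,1.8,2.1,):
  h=fr(q,t,np.array([-.107,0,0]));h[2]-=.019;to(h,1.417,t)"
```

```text
clock: 10.15
position: [0.5786, -0.0111, 0.2086]
tool_rot: [3.141, 0.0, 1.419]
force: [-7.5, -2.5, 10.5]
grip_width: 0.0108
finger_force: 27.9
1.5 t 10.15 pos [ 0.5786 -0.0111  0.2086] d(cm) [ 0.1  -0.11  0.09] F [-7.5 -2.5 10.5] w 0.0108 rotvec [0.    0.    0.002]
1.8 t 10.15 pos [ 0.5786 -0.0111  0.2086] d(cm) [0.1  3.08 0.34] F [-7.5 -2.5 10.5] w 0.0108 rotvec [0.    0.    0.002]
2.1 t 10.15 pos [ 0.5786 -0.0111  0.2086] d(cm) [0.09 6.05 1.53] F [-7.5 -2.5 10.5] w 0.0108 rotvec [0.    0.    0.002]
```

```bash
python3 -m handwheel '[{"dx":0,"dy":1.58,"dz":0.04,"wx":0,"wy":0,"wz":0,"claw":0},{"dx":0,"dy":1.57,"dz":0.28,"wx":0,"wy":0,"wz":0,"claw":0},{"dx":0,"dy":1.52,"dz":0.5,"wx":0,"wy":0,"wz":0,"claw":0},{"dx":0,"dy":1.42,"dz":0.7,"wx":0,"wy":0,"wz":0,"claw":0},{"dx":0,"dy":1.3,"dz":0.91,"wx":0,"wy":0,"wz":0,"claw":0},{"dx":0,"dy":1.16,"dz":1.1,"wx":0,"wy":0,"wz":0,"claw":0}]'
python3 -c "
from h import *
q=np.load('q.npy')
for t in (2.4,2.7,3.0,3.14):
  h=fr(q,t,np.array([-.107,0,0]));h[2]-=.019;to(h,1.417,t)"
```

```text
clock: 10.9
position: [0.6633, -0.0239, 0.1728]
tool_rot: [3.141, 0.0, 1.419]
force: [-5.5, -2.0, 5.9]
grip_width: 0.0109
finger_force: 28.2
2.4 t 10.9 pos [ 0.6633 -0.0239  0.1728] d(cm) [ 0.07 -0.03 -0.05] F [-5.5 -2.   5.9] w 0.0109 rotvec [0.    0.    0.002]
2.7 t 10.9 pos [ 0.6633 -0.0239  0.1728] d(cm) [0.07 1.76 2.61] F [-5.5 -2.   5.9] w 0.0109 rotvec [0.    0.    0.002]
3.0 t 10.9 pos [ 0.6633 -0.0239  0.1728] d(cm) [0.07 2.67 5.67] F [-5.5 -2.   5.9] w 0.0109 rotvec [0.    0.    0.002]
3.14 t 10.9 pos [ 0.6633 -0.0239  0.1728] d(cm) [0.07 2.78 7.17] F [-5.5 -2.   5.9] w 0.0109 rotvec [0.    0.    0.002]
```

```bash
python3 -m handwheel '[{"dx":0,"dy":0.97,"dz":1.24,"wx":0,"wy":0,"wz":0,"claw":0},{"dx":0,"dy":0.78,"dz":1.38,"wx":0,"wy":0,"wz":0,"claw":0},{"dx":0,"dy":0.57,"dz":1.5,"wx":0,"wy":0,"wz":0,"claw":0},{"dx":0,"dy":0.34,"dz":1.57,"wx":0,"wy":0,"wz":0,"claw":0},{"dx":0,"dy":0.1,"dz":1.4,"wx":0,"wy":0,"wz":0,"claw":0},{"dx":0,"dy":0,"dz":0,"wx":0,"wy":0,"wz":0,"claw":0}]'
python3 -c "
from h import *
q=np.load('q.npy')
for t in (3.14,):
  h=fr(q,t,np.array([-.107,0,0]));h[2]-=.019;to(h,1.417,t)"
```

```text
clock: 11.65
position: [0.691, -0.0281, 0.1013]
tool_rot: [3.14, 0.001, 1.419]
force: [2.2, -3.7, -2.7]
grip_width: 0.0107
finger_force: 28.6
3.14 t 11.65 pos [ 0.691  -0.0281  0.1013] d(cm) [ 0.06 -0.01  0.01] F [ 2.2 -3.7 -2.7] w 0.0107 rotvec [0.001 0.001 0.002]
```

Now I release, lift clear, and back off towards the knob for a look at it.

```bash
python3 -m handwheel '[{"dx":0,"dy":0,"dz":0,"wx":0,"wy":0,"wz":0,"claw":40},{"dx":0,"dy":0,"dz":0,"wx":0,"wy":0,"wz":0,"claw":40},{"dx":0,"dy":0,"dz":-2,"wx":0,"wy":0,"wz":0,"claw":40},{"dx":0,"dy":0,"dz":-4,"wx":0,"wy":0,"wz":0,"claw":40},{"dx":0,"dy":0,"dz":-5,"wx":0,"wy":0,"wz":0,"claw":40},{"dx":0,"dy":-3,"dz":-4,"wx":0,"wy":0,"wz":0,"claw":60},{"dx":0,"dy":-5,"dz":0,"wx":0,"wy":0,"wz":0,"claw":60},{"dx":0,"dy":-5,"dz":0,"wx":0,"wy":0,"wz":0,"claw":60}]' | grep -E 'clock|pos|^force|width'
python3 -m handwheel '[{"dx":0,"dy":-5,"dz":0,"wx":0,"wy":0,"wz":0,"claw":60},{"dx":0,"dy":-5,"dz":0,"wx":0,"wy":0,"wz":0,"claw":60},{"dx":0,"dy":0,"dz":0,"wx":0,"wy":0,"wz":0,"claw":60}]' | grep -E 'clock|pos|^force|width'
python3 - <<'E'
from h import *
import cv2
from workcell import optics
f=optics.grab_frame('side');g=optics.grab_frame('top');
cv2.imwrite('pics/raws.png',f['frame']);cv2.imwrite('pics/rawt.png',g['frame'])
r=lambda im,k:cv2.resize(im,None,fx=k,fy=k,interpolation=2)
a=np.vstack([r(f['frame'][160:345,235:425],2.1),r(g['frame'][180:270,225:415],2.1)])
q=np.load('q.npy');k=world(q,np.array([0,.178,.172]));us=proj(f,k);ut=proj(g,k);print(us,ut)
c=lambda im,u:r(im[int(u[1])-18:int(u[1])+18,int(u[0])-22:int(u[0])+22],8)
b=np.vstack([c(f['frame'],us),c(g['frame'],ut)])
H=max(a.shape[0],b.shape[0]);p=lambda x:np.vstack([x,np.zeros((H-x.shape[0],x.shape[1],3),np.uint8)])
o=np.hstack([p(a),p(b)]);print(o.shape);cv2.imwrite('pics/s4.png',o)
for n,ff in(('side',f),('top',g)):
    for d in optics.masks_of('lock_knob',n)[:2]:print(n,d['p'],d['rect'])
E
```

```text
clock: 12.65
position: [0.5607, -0.0077, 0.2524]
force: [1.5, 0.3, 1.0]
grip_width: 0.0517
clock: 13.02
position: [0.4608, 0.0077, 0.2522]
force: [-0.1, 0.1, 0.2]
grip_width: 0.0514
[289.09738889 184.75345881] [245.26256218 210.84493941]
(577, 751, 3)
top 0.48 [239.1, 208.6, 13.9, 9.1]
```

View pics/s4.png

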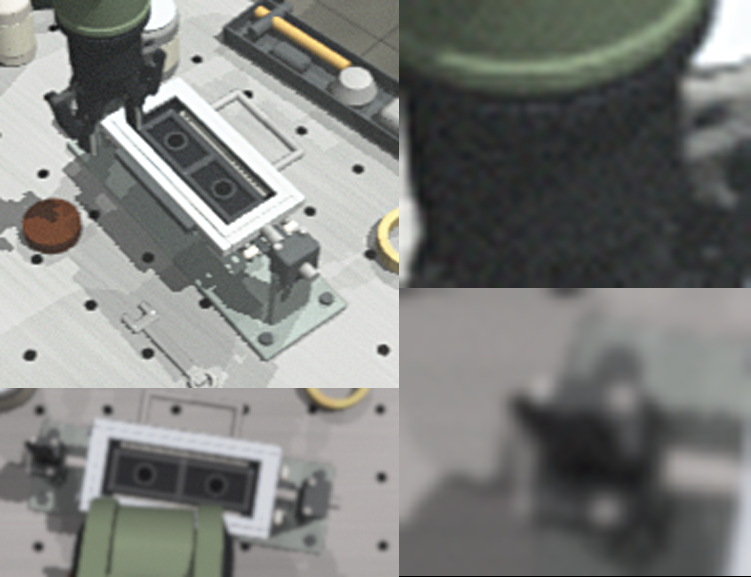

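The panel is now ribbed back up in its frame, with the handle on the far side. The arm hides the knob in the side view. I'll estimate the wing's direction from the first, unobstructed pictures by matching its outline.

Run:
```python
from h import *
import cv2,pickle
S,T=pickle.load(open('cams.pkl','rb'));q=np.load('q.npy')
I={'s':(S,cv2.imread('pics/side0.png',0)),'t':(T,cv2.imread('pics/top0.png',0))}
K=4; k0=world(q,np.array([0,.178,0]));print('cam az',[np.degrees(np.arctan2(*( (k0+R@t)[[1,0]]))) for R,t in [(np.array(f['R']).T,f['t']) for f in(S,T)]])
big={c:cv2.resize(im,None,fx=K,fy=K,interpolation=1).astype(float) for c,(f,im) in I.items()}
def score(c,yaw,du,dv):
    f=I[c][0]; P=np.array([[x,y,z] for x in(-.025,.025) for y in(-.005,.005) for z in(.158,.183)])
    w=Ro.from_euler('z',yaw).apply(P)+k0; uv=(proj(f,w)+[du,dv]+.5)*K
    m=np.zeros(big[c].shape,np.uint8);cv2.fillConvexPoly(m,cv2.convexHull(uv.astype(np.int32)),1)
    ring=cv2.dilate(m,np.ones((13,13)))-m
    return big[c][ring>0].mean()-big[c][m>0].mean(), big[c][m>0].mean()
for d in range(0,180,10):
    r=[max((score(c,np.radians(d),du,dv)+(du,dv) for du in np.arange(-2,2.1,.5) for dv in np.arange(-3,2.1,.5))) for c in 'st']
    print(d,[np.round(x,1).tolist() for x in r])
```

```text
cam az [np.float64(48.648909736269886), np.float64(50.21274357846382)]
0 [[23.9, 80.9, 2.0, 0.5], [21.9, 55.8, -1.5, 2.0]]
10 [[25.7, 76.1, 2.0, 0.5], [18.8, 58.8, -2.0, 2.0]]
20 [[24.4, 72.3, 2.0, 0.5], [17.2, 59.6, -2.0, 2.0]]
30 [[32.7, 67.1, -1.0, -1.0], [18.6, 61.0, 2.0, -1.0]]
40 [[39.6, 61.5, -1.5, -0.5], [20.9, 58.0, -2.0, 0.5]]
50 [[39.4, 58.1, -1.5, 0.0], [28.0, 47.8, -1.0, 0.5]]
60 [[43.6, 60.8, 0.0, -1.0], [30.2, 43.8, 0.0, 0.5]]
70 [[44.5, 70.0, 0.0, -1.0], [28.3, 50.5, 0.5, -0.5]]
80 [[37.3, 79.5, 0.0, -1.0], [28.3, 58.3, 1.0, -2.0]]
90 [[31.3, 88.3, -1.0, -1.5], [28.0, 59.5, 1.5, -2.0]]
100 [[26.5, 93.6, -2.0, -1.5], [21.0, 59.6, 2.0, -1.5]]
110 [[26.3, 85.9, -2.0, 2.0], [21.5, 53.0, 2.0, 1.5]]
120 [[29.0, 87.8, -2.0, 2.0], [22.8, 53.1, 2.0, 1.5]]
130 [[29.6, 89.4, -2.0, 2.0], [20.9, 54.2, 2.0, 2.0]]
140 [[25.9, 89.9, -2.0, 2.0], [17.3, 70.5, -0.5, -3.0]]
150 [[23.5, 90.4, -2.0, 2.0], [21.0, 66.6, 0.5, -3.0]]
160 [[22.6, 88.9, -2.0, 2.0], [22.4, 56.5, -1.5, 2.0]]
170 [[22.7, 85.3, -2.0, 2.0], [23.3, 57.6, -2.0, 1.5]]
```

Both views agree: the wing lies at about 62° in world yaw, and the knob position matches the fit. I'll turn the tool to 1.08 rad and go above the knob.

```bash
python3 -m handwheel '[{"dx":0,"dy":0,"dz":0,"wx":0,"wy":0,"wz":0.17,"claw":50},{"dx":0,"dy":0,"dz":0,"wx":0,"wy":0,"wz":0.17,"claw":50}]' | grep -E 'clock|pos|rot'
python3 -c "
from h import *
q=np.load('q.npy');k=world(q,np.array([0,.178,.210]))
to(k,1.08)
from workcell import monitor;print(monitor.observe()['qpos'].round(2))"
```

```text
clock: 13.48
position: [0.4639, 0.0068, 0.2509]
tool_rot: [3.141, 0.001, 1.073]
 t 13.47 pos [0.4639 0.0068 0.2509] d(cm) [20.98  5.52  4.08] F [ 0.  -0.4 -0.3] w 0.0428 rotvec [ 0.     0.001 -0.007]
[-0.69  0.29  0.68  2.01 -0.23  0.92 -0.39]
```

```bash
python3 -m handwheel '[{"dx":3,"dy":0.9,"dz":0,"wx":0,"wy":0,"wz":0,"claw":50},{"dx":4.5,"dy":1.2,"dz":0,"wx":0,"wy":0,"wz":0,"claw":50},{"dx":4.5,"dy":1.2,"dz":0.6,"wx":0,"wy":0,"wz":0,"claw":50},{"dx":4.5,"dy":1.2,"dz":1.5,"wx":0,"wy":0,"wz":0,"claw":50},{"dx":4.5,"dy":1,"dz":1.5,"wx":0,"wy":0,"wz":0,"claw":50},{"dx":0,"dy":0,"dz":0,"wx":0,"wy":0,"wz":0,"claw":50}]' | grep -E 'clock|pos|rot'
python3 - <<'E'
from h import *
import cv2
from workcell import optics
f=optics.grab_frame('side');g=optics.grab_frame('top')
r=lambda im,k:cv2.resize(im,None,fx=k,fy=k,interpolation=2)
cv2.imwrite('pics/s5.png',np.hstack([r(f['frame'][140:230,245:335],4.4),r(g['frame'][165:255,205:295],4.4)]))
q=np.load('q.npy');k=world(q,np.array([0,.178,.159]))
to(k,1.08);print(proj(f,k),proj(g,k))
E
```

```text
clock: 14.22
position: [0.6118, 0.169, 0.2123]
tool_rot: [-3.14, 0.002, 1.083]
 t 14.32 pos [0.611  0.1658 0.2141] d(cm) [-0.01  0.18  5.51] F [-0.1  0.4  0. ] w 0.0427 rotvec [ 0.     0.002 -0.001]
[289.3212166  188.25153622] [246.03799584 211.49034882]
```

View pics/s5.png

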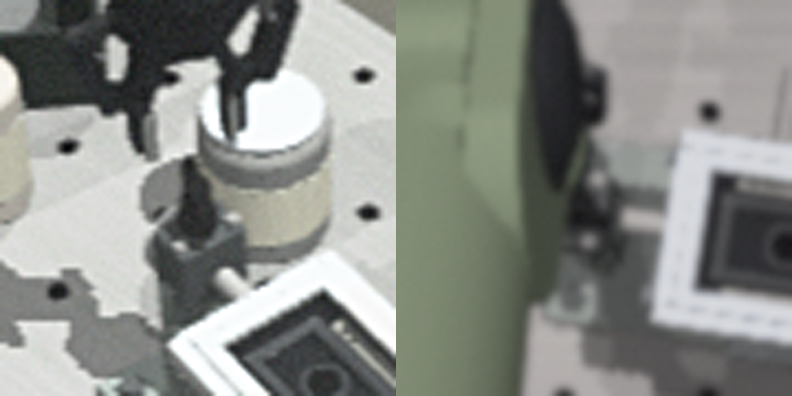

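In the side view the wing at (190,190) lies midway between the fingertips at (148,155) and (232,140). Next I descend and grip.

```bash
python3 -m handwheel '[{"dx":0,"dy":0.15,"dz":2,"wx":0,"wy":0,"wz":0,"claw":50},{"dx":0,"dy":0,"dz":2,"wx":0,"wy":0,"wz":0,"claw":50},{"dx":0,"dy":0,"dz":1.4,"wx":0,"wy":0,"wz":0,"claw":50},{"dx":0,"dy":0,"dz":0,"wx":0,"wy":0,"wz":0,"claw":0},{"dx":0,"dy":0,"dz":0,"wx":0,"wy":0,"wz":0,"claw":0},{"dx":0,"dy":0,"dz":0,"wx":0,"wy":0,"wz":0,"claw":0},{"dx":0,"dy":0,"dz":0,"wx":0,"wy":0,"wz":0,"claw":0}]' 40
python3 -c "
from workcell import monitor;s=monitor.observe();print(s['qpos'].round(2),s['moment'])"
```

```text
clock: 15.2
position: [0.6125, 0.1654, 0.1613]
tool_rot: [3.14, -0.0, 1.079]
force: [3.8, -3.4, -1.2]
grip_width: 0.0092
finger_force: 42.4
[-0.7   0.68  0.54  1.66 -0.42  0.92 -0.49] [-0.72764957 -0.8131859  -0.49729413]
```

```bash
python3 -m handwheel '[{"dx":0,"dy":0,"dz":0,"wx":0,"wy":0,"wz":0.12,"claw":0},{"dx":0,"dy":0,"dz":0,"wx":0,"wy":0,"wz":0.12,"claw":0},{"dx":0,"dy":0,"dz":0,"wx":0,"wy":0,"wz":0.12,"claw":0},{"dx":0,"dy":0,"dz":0,"wx":0,"wy":0,"wz":0.12,"claw":0},{"dx":0,"dy":0,"dz":0,"wx":0,"wy":0,"wz":0.12,"claw":0}]'
python3 -c "
from workcell import monitor;s=monitor.observe();print(s['qpos'].round(2),s['moment'])"
python3 -m handwheel '[{"dx":0,"dy":0,"dz":0,"wx":0,"wy":0,"wz":0.12,"claw":0},{"dx":0,"dy":0,"dz":0,"wx":0,"wy":0,"wz":0.12,"claw":0},{"dx":0,"dy":0,"dz":0,"wx":0,"wy":0,"wz":0.12,"claw":0},{"dx":0,"dy":0,"dz":0,"wx":0,"wy":0,"wz":0.12,"claw":0},{"dx":0,"dy":0,"dz":0,"wx":0,"wy":0,"wz":0.12,"claw":0},{"dx":0,"dy":0,"dz":0,"wx":0,"wy":0,"wz":0.12,"claw":0}]'
python3 -c "
from workcell import monitor;s=monitor.observe();print(s['qpos'].round(2),s['moment'])"
```

```text
clock: 15.82
position: [0.6119, 0.1664, 0.1613]
tool_rot: [-3.141, -0.0, 0.477]
force: [-1.4, 0.4, 1.6]
grip_width: 0.0092
finger_force: 40.0
[-0.79  0.73  0.7   1.66 -0.55  0.96 -0.99] [0.07012688 0.186136   0.17829385]
clock: 16.58
position: [0.6118, 0.1677, 0.1613]
tool_rot: [-3.139, 0.001, -0.242]
force: [-1.4, 6.7, 1.6]
grip_width: 0.0091
finger_force: 40.3
[-0.89  0.8   0.88  1.67 -0.71  1.02 -1.58] [1.40533431 0.29728596 0.18394937]
```

```bash
python3 -m handwheel '[{"dx":0,"dy":0.15,"dz":0,"wx":0,"wy":0,"wz":0.05,"claw":0},{"dx":0,"dy":0,"dz":0,"wx":0,"wy":0,"wz":0.04,"claw":0},{"dx":0,"dy":0,"dz":0,"wx":0,"wy":0,"wz":0,"claw":0},{"dx":0,"dy":0,"dz":0,"wx":0,"wy":0,"wz":0,"claw":0}]'
python3 -c "
from workcell import monitor;s=monitor.observe();print(s['qpos'].round(2),s['moment'])"
```

```text
clock: 17.08
position: [0.6117, 0.1678, 0.1613]
tool_rot: [-3.137, 0.001, -0.327]
force: [0.9, 13.2, 1.8]
grip_width: 0.0091
finger_force: 40.5
[-0.89  0.81  0.9   1.67 -0.73  1.03 -1.65] [ 2.9323099  -0.1747116   0.01629118]
```

```bash
python3 -m handwheel '[{"dx":0,"dy":-0.3,"dz":0,"wx":0,"wy":0,"wz":0,"claw":0},{"dx":0,"dy":0,"dz":0,"wx":0,"wy":0,"wz":0,"claw":40},{"dx":0,"dy":0,"dz":0,"wx":0,"wy":0,"wz":0,"claw":40},{"dx":0,"dy":0,"dz":-2,"wx":0,"wy":0,"wz":0,"claw":40},{"dx":0,"dy":0,"dz":-4,"wx":0,"wy":0,"wz":0,"claw":40},{"dx":0,"dy":0,"dz":-4,"wx":0,"wy":0,"wz":0,"claw":40},{"dx":-5,"dy":0,"dz":-3,"wx":0,"wy":0,"wz":0,"claw":40},{"dx":-6,"dy":0,"dz":0,"wx":0,"wy":0,"wz":0,"claw":40}]' | grep -E 'clock|pos|^force'
python3 -m handwheel '[{"dx":-5,"dy":-3,"dz":0,"wx":0,"wy":0,"wz":0,"claw":40},{"dx":-4,"dy":-4,"dz":0,"wx":0,"wy":0,"wz":0,"claw":40},{"dx":-2,"dy":-4,"dz":0,"wx":0,"wy":0,"wz":0,"claw":40},{"dx":-2,"dy":-4,"dz":0,"wx":0,"wy":0,"wz":0,"claw":40},{"dx":0,"dy":-5,"dz":0,"wx":0,"wy":0,"wz":0,"claw":40},{"dx":0,"dy":-5,"dz":0,"wx":0,"wy":0,"wz":0,"claw":40},{"dx":0,"dy":-5,"dz":0,"wx":0,"wy":0,"wz":0,"claw":40},{"dx":0,"dy":0,"dz":0,"wx":0,"wy":0,"wz":0,"claw":40}]' | grep -E 'clock|pos|^force'
python3 - <<'E'
from h import *
import cv2
from workcell import optics
f=optics.grab_frame('side');g=optics.grab_frame('top')
r=lambda im,k:cv2.resize(im,None,fx=k,fy=k,interpolation=2)
cv2.imwrite('pics/s6.png',np.hstack([r(f['frame'][150:340,250:410],2.45),r(g['frame'][155:345,230:390],2.45)]))
q=np.load('q.npy');k0=world(q,np.array([0,.178,0]))
I={'s':(f,cv2.cvtColor(f['frame'],6)),'t':(g,cv2.cvtColor(g['frame'],6))}
K=4;big={c:cv2.resize(im,None,fx=K,fy=K,interpolation=1).astype(float) for c,(_,im) in I.items()}
P=np.array([[x,y,z] for x in(-.025,.025) for y in(-.005,.005) for z in(.158,.183)])
def score(c,yaw,du,dv):
    uv=(proj(I[c][0],Ro.from_euler('z',yaw).apply(P)+k0)+[du,dv]+.5)*K
    m=np.zeros(big[c].shape,np.uint8);cv2.fillConvexPoly(m,cv2.convexHull(uv.astype(np.int32)),1)
    ring=cv2.dilate(m,np.ones((13,13)))-m
    return big[c][ring>0].mean()-big[c][m>0].mean()
for d in range(-60,120,10):
    print(d,[round(max(score(c,np.radians(d),du,dv) for du in np.arange(-1,1.1,.5) for dv in np.arange(-1,1.1,.5)),1) for c in 'st'])
E
```

```text
clock: 18.08
position: [0.5087, 0.2022, 0.2935]
force: [0.0, 1.3, -0.2]
clock: 19.08
position: [0.483, 0.5312, 0.2908]
force: [0.1, -0.9, -1.2]
-60 [np.float64(31.9), np.float64(19.8)]
-50 [np.float64(34.7), np.float64(17.6)]
-40 [np.float64(39.0), np.float64(21.0)]
-30 [np.float64(40.9), np.float64(29.3)]
-20 [np.float64(42.1), np.float64(34.3)]
-10 [np.float64(40.4), np.float64(32.8)]
0 [np.float64(34.5), np.float64(25.8)]
10 [np.float64(27.7), np.float64(18.8)]
20 [np.float64(23.5), np.float64(16.8)]
30 [np.float64(22.9), np.float64(15.9)]
40 [np.float64(22.3), np.float64(14.3)]
50 [np.float64(21.2), np.float64(13.1)]
60 [np.float64(24.2), np.float64(13.4)]
70 [np.float64(25.1), np.float64(17.3)]
80 [np.float64(26.9), np.float64(19.6)]
90 [np.float64(28.8), np.float64(21.2)]
100 [np.float64(30.3), np.float64(22.4)]
110 [np.float64(31.7), np.float64(21.6)]
```

View pics/s6.png

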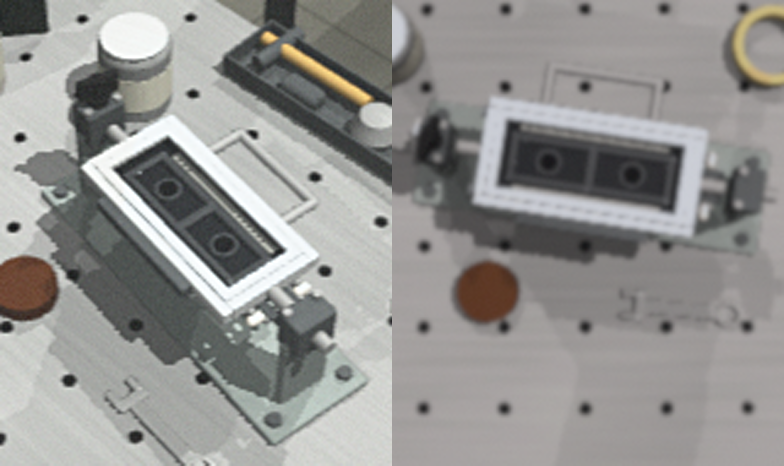

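The panel lies level with its ribbed back up, held in its frame, and the handle is on the far side. The wing, at (95,85) in the side crop, has turned from about 62° to −18°, roughly 1.4 rad clockwise. The bystanders have not moved, so I'm handing in.

```bash
python3 -c "
from workcell import job_done; print(job_done())"
```

```text
the job is handed in; nothing more can be done
None
```

The job is handed in after about 19 s of robot time: the hold-down snapped shut, the panel is turned over with its ribbed back up and level, and the knob is turned about 1.4 rad clockwise (tight from 1.15); the hand-in gave no verdict.

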